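Sound the empty fixture socket and fit the pillar that levels it

ROBOT

A 6-joint arm with a two-finger parallel gripper is mounted at the origin on the work surface. World frame = base frame: x ahead of the robot, y to its left, z up, the work surface at z = 0. Lengths are in m, angles in degrees, forces in N, time in s.
With the tool pointing down it reaches from about 0.3 to 0.75 m from the base axis. Payload 8.5 kg.
Tool frame: the origin (TCP) lies midway between the tips of the shut fingers; the grasp point (between the pads) lies 19 mm behind it (env.tcp_to_grasp is the z of the grasp point in the tool frame, in m); z points along the fingers, y is the line along which they close (so a half turn about z gives the same grasp; the last joint's range is limited). The gripper opens to 85 mm and grips with 20 to 120 N. Pads are 22 mm wide; open, the fingers measure 114 mm over their backs; the gripper's body (76 mm by 85 mm) begins 54 mm behind the grasp point. The pads swing forward as they close: fully open they stand 13 mm farther back than shut.
Start: joints at [-82.638, 21.807, 74.336, -0, 83.858, -12.336], TCP at [0.185, -0.518, 0.231] pointing down, gripper open.
Joint ranges: [-178.18, 178.18], [-50.72, 133.34], [12.68, 142.11], [-81.47, 261.47], [9.98, 163.14], [-165.26, 165.26]. Speed limits (degrees/s): [136.94, 136.94, 180, 180, 180, 180].

INTERFACE

Orientations are given as a 3x3 rotation matrix whose columns are the frame's x, y, z axes.
In Python, from rig import env, imaging, job, models gives the robot as it stands. The module is installed in compiled form; this text tells all that it offers.
- The arm moves only by the tool jog_arm, never from a script. Its argument "plan" is text: rows parted by semicolons, each of 7 numbers parted by spaces: the turn, a rotation vector about the tool's x, y, z in degrees, then the shift along the tool's x, y, z in cm, then the closure in counts, from 0 (fully open) to 255 (shut). In form: rx ry rz x y z claw; .... A call has 1 to 10 rows; each row shifts and turns the commanded pose from where the row before left it, along the tool's axes as they then stand; what a row does not reach is not made up. A row lasts 1/12 s, in which the tool goes at most 41.7 mm and 7.16 degrees, less where a joint would pass 70% of its speed; a pose out of reach is approached as far as the arm can. A call with a gripper value outside its range is refused whole. The fingers move at their own pace and stop on an object; "grip_force" is the grip in N (left out, the last holds). Time passes only in rows, so rows that do not move let the fingers close. It gives the time, the measured TCP pose, the force, the opening and the grip force at its end, in the units of the state.
- env.observe(): the state, without advancing time (a new reading comes with each control period).
- imaging.get_image(name): name is "scene" or "side" or "wrist"; returns a dict with "pixels" (480x640x3 uint8, red, green, blue), "depth" (480x640 float32, m along the optical axis (not along the pixel's ray), 0 where there is no reading), "fov_y" (degrees; the focal length in pixels is half the picture's height over the tangent of half this angle, whatever the lens; pixels are square), "cx", "cy" (the principal point, pixels), "world_from_camera" (4x4, takes a point from camera to world coordinates). Camera axes: x right, y down, z forward; pixel columns grow to the right and rows downward; lengths in m; the calibration is good to about 2 mm. A picture is of the moment at which its call begins.
- job.close_job(): hands the job in; it is judged then, once.
Trained networks look in the newest picture that a camera, given by its name, has taken for a name from the list of things; names that differ only in an ending like _2 or _b are one class to them, and where a whole thing is asked for, a point or a joint stands for the part that bears it (a point fixed in the world has none). Each returns a list of dicts, best first, with "confidence" (0 to 1); they miss things now and then, are a little off and sometimes report something else, mostly with a low value. They report only what shows in the picture. A call takes as long as a camera call. They do not tell look-alikes from the thing itself.
- models.outline_of(camera, query): "region" (480x640 bool, what is visible of it) and "bbox" ([centre column, centre row, width, height] in pixels, round what is visible of it).
- models.tip_of(camera, query): "at" ([column, row] in pixels: a listed point, or the origin of a listed thing).
The state is a dict: "time_s": time; "q": joint angles; "qvel": joint speeds; "joint_efforts": joint torques, N m; "position": TCP position; "tool_rot": TCP orientation; "ft_force": force on the tool from outside, world axes, zero at the start; "wrist_torque": the same for the moment, N m; "grip_width": finger opening in m; "gripper_force": force on a finger pad.
Only numpy, scipy, OpenCV 4.12 (cv2) and the standard library are available. Lean on these libraries where they do the work, as an engineer would, in place of code of your own. Each camera call takes 0.05 s, during which the arm holds its last target. There are 200 camera calls.

TASK

The fixture needs its fourth support pillar before the circuit board can go on it. While all three spare pillars are still in the rack, feel how deep the empty socket is by lowering the depth rod down it to the bottom, then put the rod back upright in its hole in the stand. Stand in the socket, fully down and let go, the one pillar whose top comes level with the other three; leave the two other spares in their wells and everything else where it is.

Things in the scene. Friction and masses are not known exactly. Their poses are not given: they have to be found in the camera images.
- fixture: aluminium board-support fixture, screwed down: base plate 170 (x) x 140 (y) x 8 mm with four square bosses 34 x 34 mm, 40 mm high, at (+-50, +-40) mm. Three bosses carry a fixed steel pillar whose top is 36 mm above the boss (head 16 mm across); the boss at (-50, +40) mm has an empty socket. Origin under the plate's centre, on the table; x, y along its sides
- socket (a point): centre of the mouth of the empty socket, at the flat top of its boss (40 mm above the table); axes as the fixture, z up. A vertical round blind hole 13.5 mm across with a flat bottom and a 1.5 mm chamfer at the mouth. It is 14, 22 or 30 mm deep, a different one from job to job, and nothing outside shows which (the rules call its bottom bottom_a, bottom_b or bottom_c, whichever is in it)
- rack: grey plastic rack, fixed, 160 (x) x 46 (y) x 20 mm, with a row along its x of three round wells 15 mm across and 10 mm deep, 50 mm apart; one loose pillar stands in each, in any order. Origin under its centre, on the table
- stand: wooden tool stand, fixed, 150 (x) x 46 (y) x 45 mm: hole for the depth rod at x = -45 mm; two small screwdrivers stand fixed in it at x = +28 and +58 mm, up to 122 mm high. Origin under its centre, on the table
- stand_hole (a point): centre of the mouth of the depth rod's hole in the stand, 45 mm above the table: vertical, 11 mm across, 34 mm deep, chamfered 2 mm; axes as the stand, z up
- rod_mid (a point): depth rod, steel, loose, 100 mm long, about 60 g, standing upright in the stand, tip on the bottom of its hole: straight shank 8 mm across and 72 mm long below a knurled head 14 mm across and 28 mm long. This point is on its axis 50 mm above the flat tip; its z points from tip to head; the head's middle is 36 mm above this point
- pin_short_mid (a point): the short one of three loose steel support pillars, 50 mm long, about 60 g, alike but for length: shank 12 mm across with a chamfered flat foot, and at the top a knurled head 16 mm across and 13 mm high under a 2 mm land. It stands upright in the rack on the bottom of its well. This point is on its axis half-way up (25 mm above the foot); its z points up from foot to head; the head's middle is 16.5 mm above this point
- pin_middle_mid (a point): the middle one of three loose steel support pillars, 58 mm long, about 60 g, alike but for length: shank 12 mm across with a chamfered flat foot, and at the top a knurled head 16 mm across and 13 mm high under a 2 mm land. It stands upright in the rack on the bottom of its well. This point is on its axis half-way up (29 mm above the foot); its z points up from foot to head; the head's middle is 20.5 mm above this point
- pin_long_mid (a point): the long one of three loose steel support pillars, 66 mm long, about 60 g, alike but for length: shank 12 mm across with a chamfered flat foot, and at the top a knurled head 16 mm across and 13 mm high under a 2 mm land. It stands upright in the rack on the bottom of its well. This point is on its axis half-way up (33 mm above the foot); its z points up from foot to head; the head's middle is 24.5 mm above this point
- board: bare-backed green circuit board with components, 125 x 105 x 16 mm, lying flat; origin under its centre; a bystander
- motor: small brushless motor, 28 mm across, 32 mm tall with its shaft; origin under its centre; a bystander
- battery: battery pack, 75 x 35 x 26 mm; origin under its centre; a bystander
- spool: solder spool, 60 mm across, 40 mm tall, standing on its flange; origin under its centre; a bystander
- driver: screwdriver, 170 mm long, lying flat; origin near its middle; a bystander
- meter: hand multimeter, 150 x 78 x 40 mm, lying face up; origin under its centre; a bystander
- dish: aluminium screw dish, 72 mm across, 22 mm tall; origin under its centre; a bystander
Not all that is in view belongs to the job. What is shaped like the stand but pink is not meant.

How it is judged:
By the outcome, as a careful person would: the job done as asked, in the order asked, and still so for the second after the job is handed in, with the robot touching nothing.
It also fails if it takes over 72 s, if anything falls off the work surface, if the arm or the gripper's body presses on something with over 40 N, if the wrist force passes 120 N, or if a joint passes its speed limit or range.

## Working session

There is one attempt and no reset: what is moved stays moved. The work goes in short steps, Python scripts to look and compute and a tool call to move; the robot and the scene stay as the last step left them, time stands still between calls to the robot, and variables do not carry over. Pictures are saved under pics/ and viewed, at most 13 in all, crops included, and the job is handed in when it is done.

Besides the shell and the picture viewer there is one more tool, called after "Call:" by a JSON object that holds its "method" and its "body", one argument or row to a line. jog_arm: Moves the arm, as the interface text tells. Its arguments: {"type":"object","properties":{"plan":{"type":"string"},"grip_force":{"type":"number"}},"required":["plan"]}

```bash
mkdir -p pics; cat > h.py <<'E'
import numpy as np, cv2
from rig import env, imaging, job, models
def save(im,name,crop=None,scale=1):
    p=cv2.cvtColor(im["pixels"],cv2.COLOR_RGB2BGR)
    if crop: c=crop; p=p[c[1]:c[3],c[0]:c[2]]
    if scale!=1: p=cv2.resize(p,None,fx=scale,fy=scale,interpolation=cv2.INTER_CUBIC)
    cv2.imwrite("pics/"+name,p)
def f(im): return 240/np.tan(np.radians(im["fov_y"]/2))
def ray(im,u,v):
    T=im["world_from_camera"]; d=np.array([(u-im["cx"])/f(im),(v-im["cy"])/f(im),1.])
    return T[:3,3],T[:3,:3]@d
def at_z(im,u,v,z):
    o,d=ray(im,u,v); return o+d*(z-o[2])/d[2]
def cloud(im):
    v,u=np.mgrid[:480,:640]; z=im["depth"]
    P=np.stack([(u-im["cx"])/f(im)*z,(v-im["cy"])/f(im)*z,z],-1)
    T=im["world_from_camera"]; return P@T[:3,:3].T+T[:3,3]
E
python3 - <<'E'
from h import *
np.set_printoptions(precision=4,suppress=True)
for c in ["scene","side"]:
    im=imaging.get_image(c); save(im,c+"1.png"); P=cloud(im)
    print(c,im["world_from_camera"][:3].round(3).tolist())
    for q,z in [("socket",.04),("stand_hole",.045),("rod_mid",.061),("pin_short_mid",.035),("pin_middle_mid",.039),("pin_long_mid",.043),("rack",0),("stand",0),("fixture",0)]:
        for r in models.tip_of(c,q)[:3]:
            u,v=r["at"]; print(q,round(r["confidence"],2),np.round([u,v]),at_z(im,u,v,z)[:2], P[int(v),int(u)])
E
```

```text
scene [[-0.865, 0.375, -0.333, 0.934], [0.501, 0.622, -0.601, 0.587], [-0.018, -0.687, -0.726, 0.93]]
socket 0.69 [393. 295.] [0.4761 0.0688] [0.4751 0.0646 0.037 ]
stand_hole 0.93 [372. 148.] [ 0.2299 -0.3752] [ 0.234  -0.372   0.0503]
stand_hole 0.66 [317. 176.] [ 0.4221 -0.3536] [ 0.4221 -0.3569  0.0451]
rod_mid 0.53 [315. 173.] [ 0.4299 -0.3481] [ 0.4218 -0.3682  0.0438]
pin_short_mid 0.69 [464. 374.] [0.4675 0.2887] [0.4698 0.2894 0.0391]
pin_middle_mid 0.65 [269. 381.] [0.7921 0.115 ] [0.7867 0.0962 0.0073]
pin_middle_mid 0.51 [444. 386.] [0.5187 0.2902] [0.5212 0.29   0.0431]
pin_long_mid 0.43 [424. 400.] [0.569  0.2948] [0.5696 0.2931 0.0426]
pin_long_mid 0.21 [392. 297.] [0.4835 0.0745] [0.4786 0.0666 0.031 ]
rack 0.84 [439. 393.] [0.5172 0.2823] [0.5262 0.287  0.0197]
rack 0.33 [316. 179.] [ 0.4036 -0.391 ] [ 0.4273 -0.3478  0.0435]
stand 0.94 [363. 170.] [ 0.2731 -0.3532] [ 0.3048 -0.3092  0.0455]
stand 0.92 [306. 203.] [ 0.4758 -0.3203] [ 0.4897 -0.296   0.028 ]
fixture 0.84 [364. 296.] [0.513  0.0144] [0.5179 0.0187 0.0107]
side [[-0.884, -0.235, 0.405, 0.112], [-0.467, 
[... 367 characters left out ...]
3221] [ 0.4358 -0.3498  0.0467]
rod_mid 0.3 [339. 376.] [0.318  0.1893] [0.3413 0.1447 0.004 ]
pin_short_mid 0.75 [225. 397.] [0.4672 0.285 ] [0.462  0.2913 0.0466]
pin_short_mid 0.57 [237. 244.] [ 0.7137 -0.0746] [ 0.7516 -0.1167  0.0021]
pin_middle_mid 0.82 [198. 382.] [0.5207 0.2853] [0.5144 0.2914 0.0499]
pin_long_mid 0.72 [175. 368.] [0.5706 0.282 ] [0.5608 0.289  0.0556]
pin_long_mid 0.25 [226. 394.] [0.4632 0.2855] [0.4597 0.2886 0.0495]
rack 0.87 [202. 401.] [0.5176 0.2891] [0.5056 0.2994 0.021 ]
stand 0.86 [451. 244.] [ 0.2735 -0.3494] [0.2113 0.0205 0.2366]
fixture 0.7 [291. 307.] [0.5059 0.0282] [0.4818 0.0667 0.0402]
fixture 0.67 [291. 302.] [0.5147 0.0148] [0.4884 0.0556 0.0417]
```

```bash
python3 -c "
import cv2,numpy as np
a=cv2.imread('pics/scene1.png');b=cv2.imread('pics/side1.png');print(a.shape)"
```

```text
(480, 640, 3)
```

View pics/scene1.png

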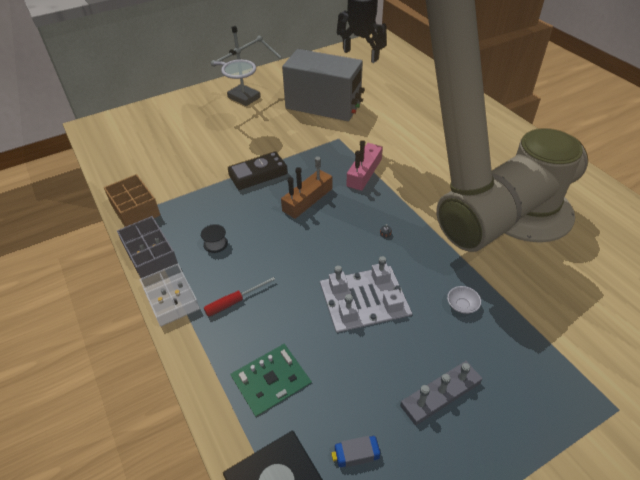

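View pics/side1.png

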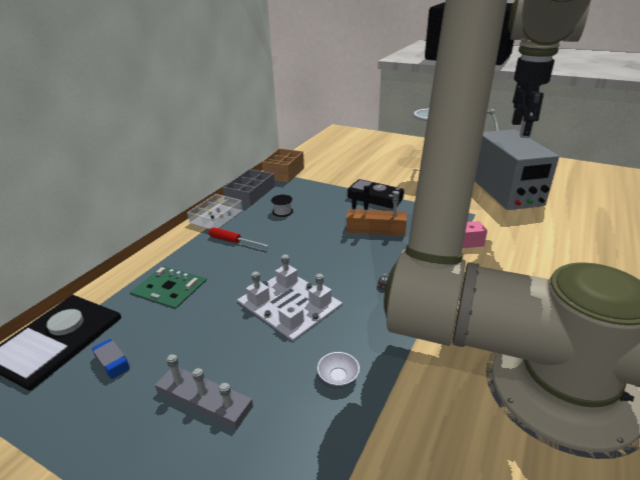

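The wooden stand at scene (307,193) is the right one, with the rod's head at (318,162). The one at (365,165) is pink and is a decoy. The rack is at (442,392), and the fixture at (365,296) has its empty boss at (394,297). In the side view the rack runs long (173,360), middle (198,375), short (225,390).

```bash
python3 - <<'E'
from h import *
np.set_printoptions(precision=4,suppress=True)
s=env.observe(); print(s["tool_rot"],s["position"],s["grip_width"],env.tcp_to_grasp)
ims={}
for c in ["scene","side"]:
    im=imaging.get_image(c); P=cloud(im)
    for q,lo,hi in [("stand",.038,.052),("rack",.013,.026),("fixture",.033,.046)]:
        for r in models.outline_of(c,q)[:2]:
            m=r["region"]&(im["depth"]>0); p=P[m]; p=p[(p[:,2]>lo)&(p[:,2]<hi)]
            if len(p)<30: continue
            R=cv2.minAreaRect((p[:,:2]*1000).astype(np.float32)); print(c,q,round(r["confidence"],2),len(p),np.round(R[0],1),np.round(R[1],1),round(R[2],1),np.median(im["pixels"][m],0))
    # tall tops
    for name,(x,y),r in [("rod",(.423,-.352),.03),("p1",(.467,.287),.022),("p2",(.52,.288),.022),("p3",(.57,.29),.022)]:
        m=(np.hypot(P[...,0]-x,P[...,1]-y)<r)&(im["depth"]>0)&(P[...,2]>.03)
        p=P[m]
        if name=="rod": p=p[p[:,2]>.06]
        t=np.percentile(p[:,2],97); print(c,name,len(p),"top",t,"xy near top",np.median(p[p[:,2]>t-.015],0))
im=imaging.get_image("scene"); save(im,"rodcrop.png",(250,130,410,250),5)
E
```

```text
[[ 0.9415  0.337   0.    ]
 [ 0.337  -0.9415 -0.    ]
 [ 0.      0.     -1.    ]] [ 0.1854 -0.5178  0.2314] 0.08537930169157504 -0.0187
scene stand 0.84 523 [ 277.  -343.2] [152.1  47.3] 34.8 [105.  66.  72.]
scene stand 0.75 704 [ 465.6 -328.7] [158.5  50.5] 19.8 [73. 54. 40.]
scene rack 0.75 1618 [516.8 286.1] [161.5  48.2] 1.5 [ 95.  95. 102.]
scene fixture 0.7 811 [515.8  21.6] [117.2 134.7] 74.2 [132. 133. 138.]
scene rod 83 top 0.11234556987809763 xy near top [ 0.4256 -0.341   0.107 ]
scene p1 104 top 0.06212043131879394 xy near top [0.4691 0.2865 0.0582]
scene p2 121 top 0.07020347057437774 xy near top [0.5188 0.2884 0.0665]
scene p3 138 top 0.07817781238614475 xy near top [0.5685 0.2892 0.0745]
side stand 0.92 223 [ 234.7 -368.9] [53.9 46.8] 40.5 [116.  64.  81.]
side stand 0.59 649 [ 467.9 -327.7] [146.4  52.2] 19.9 [84. 56. 33.]
side rack 0.71 2113 [516.3 286.6] [162.7  48.4] 1.5 [113. 115. 124.]
side rack 0.66 267 [ 458.3 -307.7] [148.8   9.3] 20.3 [84. 56. 33.]
side fixture 0.61 897 [514.5  22.3] [115.4 135.6] 74.3 [122. 124. 133.]
side rod 94 top 0.1126246231081716 xy near top [ 0.4221 -0.3396  0.108 ]
side p1 167 top 0.06178654356175492 xy near top [0.4631 0.2877 0.0585]
side p2 197 top 0.0695370099264072 xy near top [0.5127 0.289  0.0664]
side p3 221 top 0.0778276092249363 xy near top [0.5622 0.2899 0.0744]
```

View pics/rodcrop.png

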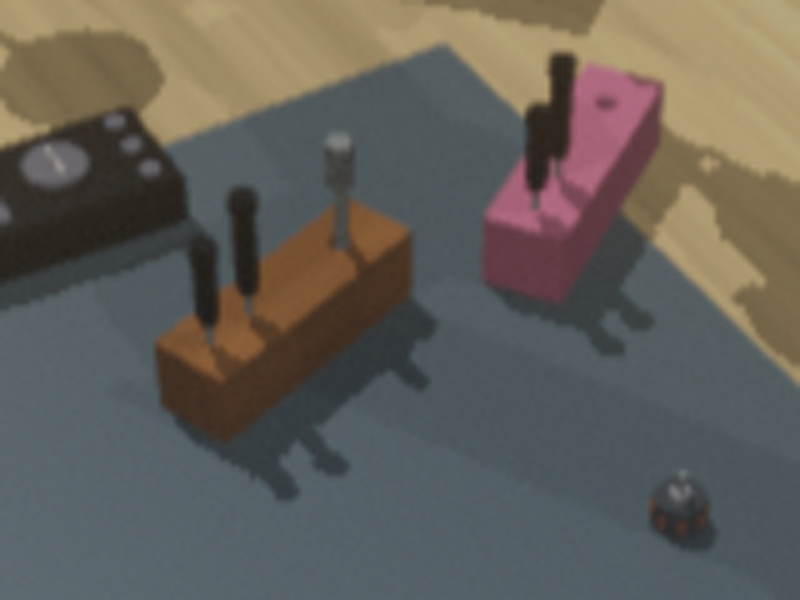

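The crop confirms the rod at (340,190): a steel rod with a knurled head in the brown stand, which also holds two drivers. The pink stand is the look-alike.

Call:
{"method": "jog_arm", "body": {
  "plan": "0 0 0 3.55 -1.08 0 0;0 0 0 3.55 -1.08 0 0;0 0 0 3.55 -1.08 0 0;0 0 0 3.55 -1.08 0 0;0 0 0 3.55 -1.08 0 0;0 0 0 3.55 -1.08 0 0;0 0 0 3.55 -1.08 0 0;0 0 0 3.55 -1.08 0 0;0 0 0 0 0 0 60;0 0 0 0 0 0 60",
  "grip_force": 40
}}

```text
time_s: 2.28
position: [0.4248, -0.3396, 0.2312]
tool_rot: [[0.94, 0.34, -0.0], [0.34, -0.94, -0.0], [-0.0, -0.0, -1.0]]
ft_force: [-1.0, 0.5, 0.0]
grip_width: 0.0658
gripper_force: 0.0
```

```bash
cat > w.py <<'E'
from h import *
import sys
np.set_printoptions(precision=4,suppress=True)
s=env.observe(); print(s["time_s"],s["position"],s["tool_rot"].tolist(),s["grip_width"],s["ft_force"])
im=imaging.get_image("wrist"); P=cloud(im); print(im["world_from_camera"][:3].round(3).tolist())
save(im,sys.argv[1])
for q in sys.argv[2:]:
    for r in models.tip_of("wrist",q)[:2]:
        u,v=r["at"]; print(q,round(r["confidence"],2),np.round([u,v]),P[int(v),int(u)])
E
python3 - <<'E'
import sys; sys.argv=["","wr1.png","stand_hole","rod_mid"]
exec(open("w.py").read())
m=(np.hypot(P[...,0]-.4235,P[...,1]+.341)<.03)&(P[...,2]>.08)&(P[...,2]<.125)&(im["depth"]>0)
p=P[m]; print(len(p),p.mean(0) if len(p) else 0,np.percentile(p,[3,97],axis=0) if len(p) else 0)
E
```

```text
2.2833 [ 0.4248 -0.3396  0.2312] [[0.9403702554918989, 0.34015256900375945, -0.00011129350153294607], [0.3401525691866782, -0.9403702618419183, -1.7862355841401446e-05], [-0.00011073302540574891, -2.105954235390278e-05, -0.9999999936473463]] 0.06577247998754966 [-1.0224  0.461   0.0096]
[[0.341, -0.89, -0.302, 0.502], [-0.94, -0.323, -0.109, -0.311], [-0.0, 0.321, -0.947, 0.374]]
stand_hole 0.73 [323. 212.] [ 0.4249 -0.3426  0.0526]
stand_hole 0.66 [289. 373.] [ 0.2293 -0.373   0.0362]
rod_mid 0.69 [321. 217.] [ 0.4239 -0.3409  0.0689]
383 [ 0.4234 -0.343   0.1059] [[ 0.416  -0.3495  0.0877]
 [ 0.4283 -0.3372  0.1119]]
```

View pics/wr1.png

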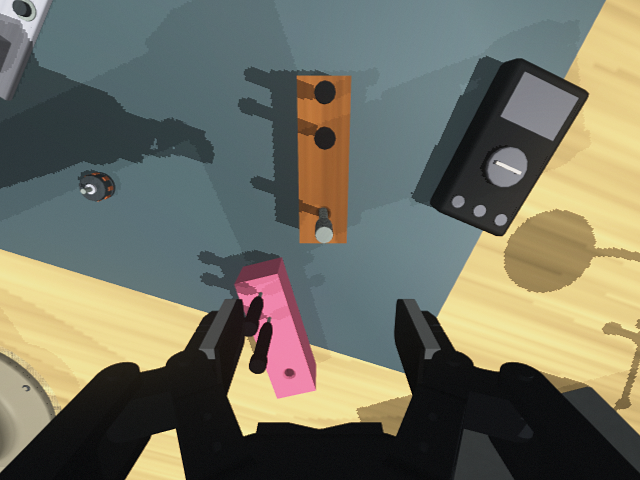

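The wrist view shows the rod head at (324,235), giving (0.4226, -0.343), 14 mm across, with its top at z≈0.111. This agrees with the side cameras. Next I grasp it at its head's middle.

Call:
{"method": "jog_arm", "body": {
  "plan": "0 0 0 -0.32 0.24 3.5 60;0 0 0 0 0 4 60;0 0 0 0 0 4 60;0 0 0 0 0 3.8 60;0 0 0 0 0 0 60;0 0 0 0 0 0 255;0 0 0 0 0 0 255;0 0 0 0 0 0 255;0 0 0 0 0 0 255;0 0 0 0 0 0 255",
  "grip_force": 50
}}

```text
time_s: 3.27
position: [0.422, -0.3448, 0.0804]
tool_rot: [[0.941, 0.337, 0.002], [0.337, -0.941, -0.003], [0.001, 0.003, -1.0]]
ft_force: [-0.5, 0.9, 8.5]
grip_width: 0.0125
gripper_force: 48.6
```

Call:
{"method": "jog_arm", "body": {
  "plan": "0 0 0 0 0 0 255;0 0 0 0 0 0 255;0 0 0 0 0 -1 255;0 0 0 0 0 -2 255;0 0 0 0 0 -3 255;0 0 0 0 0 -3 255"
}}

```text
time_s: 3.77
position: [0.4212, -0.3437, 0.1703]
tool_rot: [[0.941, 0.337, -0.0], [0.337, -0.941, 0.0], [-0.0, -0.0, -1.0]]
ft_force: [-0.4, 0.2, -0.2]
grip_width: 0.0126
gripper_force: 48.8
```

Call:
{"method": "jog_arm", "body": {
  "plan": "0 0 0 0 0 -3.5 255;0 0 0 1.75 -3.36 0 255;0 0 0 1.75 -3.36 0 255;0 0 0 1.75 -3.36 0 255;0 0 0 1.75 -3.36 0 255;0 0 0 1.75 -3.36 0 255;0 0 0 1.75 -3.36 0 255;0 0 0 1.75 -3.36 0 255;0 0 0 1.75 -3.36 0 255;0 0 0 0 0 0 255"
}}

```text
time_s: 4.6
position: [0.4624, -0.0384, 0.2046]
tool_rot: [[0.94, 0.342, 0.001], [0.342, -0.94, 0.001], [0.002, -0.001, -1.0]]
ft_force: [-0.6, 0.7, -0.6]
grip_width: 0.0121
gripper_force: 49.0
```

```bash
python3 - <<'E'
import sys; sys.argv=["","wr2.png","socket","fixture","rod_mid"]
exec(open("w.py").read())
sd=imaging.get_image("side"); save(sd,"sd2.png")
Q=cloud(sd); p=s["position"]
m=(np.hypot(Q[...,0]-p[0],Q[...,1]-p[1])<.02)&(Q[...,2]<p[2]+.0)&(Q[...,2]>.09)&(sd["depth"]>0)
q=Q[m]; print(len(q),q.min(0) if len(q) else 0)
for lo in np.arange(.1,.2,.01):
    k=q[(q[:,2]>lo)&(q[:,2]<lo+.01)]
    if len(k): print(round(lo,2),len(k),k.mean(0))
print(at_z(sd,290,306,.04))
E
```

```text
4.6 [ 0.4624 -0.0384  0.2046] [[0.9395676675499255, 0.34236038646895145, 0.0014013820402748412], [0.34235891101679905, -0.9395684949485964, 0.00119136368123175], [0.0017245701447606108, -0.0006395911659516183, -0.9999983083890474]] 0.012094056790857193 [-0.6135  0.6853 -0.6337]
[[0.343, -0.89, -0.3, 0.539], [-0.939, -0.326, -0.109, -0.01], [-0.001, 0.319, -0.948, 0.347]]
socket 0.57 [202. 155.] [0.4731 0.0789 0.0181]
fixture 0.88 [277. 131.] [0.5146 0.0225 0.0074]
rod_mid 0.72 [316. 290.] [ 0.464  -0.0351  0.1911]
111 [ 0.4597 -0.0456  0.1376]
0.13 6 [ 0.4634 -0.0421  0.1385]
0.14 15 [ 0.4637 -0.0409  0.1452]
0.15 19 [ 0.4629 -0.0411  0.155 ]
0.16 18 [ 0.4633 -0.0416  0.1651]
0.17 17 [ 0.4634 -0.0419  0.1748]
0.18 20 [ 0.4627 -0.0416  0.1852]
0.19 16 [ 0.4627 -0.0419  0.195 ]
[0.4834 0.0641 0.04  ]
```

View pics/wr2.png

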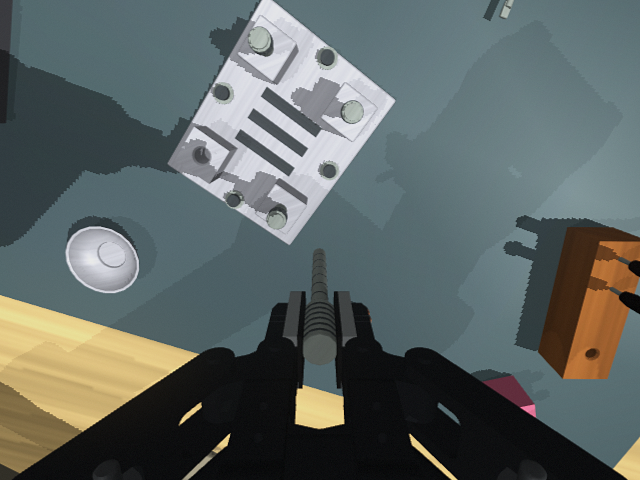

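Rod held upright. In the wrist view the empty socket is at (201,155), the three pillar tops are at (260,40), (352,111) and (277,218), and the stand hole is at (592,353).

```bash
cat > fx.py <<'E'
from h import *
np.set_printoptions(precision=4,suppress=True)
def tops(im):
    P=cloud(im); m=(P[...,2]>.0735)&(P[...,2]<.0785)&(abs(P[...,0]-.515)<.1)&(abs(P[...,1]-.022)<.1)&(im["depth"]>0)
    n,l,st,ce=cv2.connectedComponentsWithStats(m.astype(np.uint8))
    out=[]
    for i in range(1,n):
        if st[i,4]>15: out.append((st[i,4],*at_z(im,*ce[i],.076)[:2],P[l==i][:,2].mean()))
    return out
E
python3 - <<'E'
from fx import *
im=imaging.get_image("wrist"); t=tops(im); print(np.array(t))
print("socket px",at_z(im,201,155,.04), "hole px",at_z(im,592,353,.045))
g=cv2.cvtColor(im["pixels"],cv2.COLOR_RGB2GRAY)
P=cloud(im)
# hole pixels: points below boss top inside boss
m=(np.hypot(P[...,0]-.477,P[...,1]-.07)<.015)
d=(P[...,2]<.036)&(np.hypot(P[...,0]-.477,P[...,1]-.07)<.014); vv,uu=np.where(d); print(len(uu),uu.mean(),vv.mean(),uu.min(),uu.max(),vv.min(),vv.max(),at_z(im,uu.mean(),vv.mean(),.04))
print(g[143:168,188:216])
for c in ["scene","side"]: print(c,np.array(tops(imaging.get_image(c))))
E
```

```text
[[394.       0.5722   0.0457   0.0754]
 [319.       0.551   -0.0307   0.0754]
 [254.       0.4554  -0.0039   0.0754]]
socket px [0.4775 0.0666 0.04  ] hole px [ 0.4206 -0.3494  0.045 ]
190 194.19473684210527 153.51052631578946 187 219 146 161 [0.4768 0.0722 0.04  ]
[[213 139 148 146 145 145 145 142 141 142 144 141 139 139 137 135 137 146
  167 217 214 216 215 201 136  86  90  94]
 [152 123 123 115 117 119 129 138 144 142 140 140 139 139 140 138 136 160
  212 213 213 215 220 221 211 170 107  89]
 [100 101 102 102 105 106 109 112 121 134 138 140 141 138 139 136 132 161
  219 217 219 218 218 219 217 216 199 131]
 [ 96  90  80  71  72  70  75  86 102 111 125 139 139 137 136 138 137 165
  223 218 216 216 215 213 213 212 212 202]
 [ 80  69  68  70  68  70  68  68  75  95 114 124 139 138 139 138 136 162
  221 215 213 211 210 209 209 210 213 217]
 [ 69  67  70  68  66  68  67  67  78 110 120 119 135 142 142 137 162 215
  214 211 208 209 209 212 214 215 218 218]
 [ 68  69  68  68  69  68  68  66  83 121 123 119 122 135 138 135 163 219
  212 211 213 214 215 215 217 216 217 217]
 [ 68  68  68  
[... 1614 characters left out ...]
113 114]
 [137 137 135 131 132 136 139 135 137 136 135 132 133 132 132 133 135 136
  134 135 135 138 151 142 116 112 113 113]
 [135 135 137 138 138 137 136 133 130 132 131 129 133 133 135 133 136 136
  138 138 140 140 127  93 115 114 115 112]
 [135 136 137 137 135 131 131 132 132 132 133 134 136 136 136 137 138 138
  137 138 138 135 110  78 116 115 112 110]
 [136 136 134 130 131 131 130 133 133 134 133 136 137 138 138 138 139 138
  136 136 138 128  79  63  82 115 113 111]]
scene [[25.      0.4576 -0.0025  0.0758]
 [28.      0.5536 -0.0293  0.0761]
 [30.      0.5754  0.0475  0.0761]]
side [[28.      0.552  -0.029   0.0762]
 [32.      0.5738  0.0473  0.0762]
 [32.      0.4557 -0.0027  0.0763]]
```

Call:
{"method": "jog_arm", "body": {
  "plan": "0 0 0 0 0 0 255;0 0 0 1.7 -3.2 0 255;0 0 0 1.7 -3.2 0 255;0 0 0 1.7 -3.2 0 255;0 0 0 0 0 0 255;0 0 0 0 0 0 255;0 0 0 0 0 0 255"
}}

```text
time_s: 5.58
position: [0.4783, 0.0633, 0.2032]
tool_rot: [[0.942, 0.337, -0.0], [0.337, -0.942, -0.0], [-0.0, 0.0, -1.0]]
ft_force: [0.3, 0.7, -0.5]
grip_width: 0.0125
gripper_force: 49.1
```

```bash
cat > al.py <<'E'
from fx import *
def report():
    s=env.observe(); p=s["position"]; print(s["time_s"],p,s["tool_rot"][:2].round(3).tolist(),s["ft_force"],s["grip_width"])
    for c in ["wrist","scene","side"]:
        im=imaging.get_image(c); t=np.array(tops(im)); print(c,t)
        Q=cloud(im); m=(np.hypot(Q[...,0]-p[0],Q[...,1]-p[1])<.02)&(Q[...,2]<p[2]+.01)&(Q[...,2]>.09)&(im["depth"]>0)
        vv,uu=np.where(m)
        if len(uu)<20: continue
        # axis: use centre pixel column per height band, ray at depth + radius
        q=Q[m]; o=im["world_from_camera"][:3,3]
        for a in np.arange(p[2]-.07,p[2]-.0,.02):
            k=(q[:,2]>a)&(q[:,2]<a+.02)
            if k.sum()>8:
                x=q[k].mean(0); d=x-o; d[2]=0; d/=np.linalg.norm(d); print("  rod",round(a,3),k.sum(),x+d*.8*.004)
        print("  lowest",q[:,2].min())
if __name__=="__main__": report()
E
python3 al.py
```

```text
5.5833 [0.4783 0.0633 0.2032] [[0.942, 0.337, -0.0], [0.337, -0.942, -0.0]] [ 0.3224  0.7364 -0.4829] 0.01251133893851969
wrist [[324.       0.5725   0.0467   0.0755]
 [285.       0.5511  -0.0297   0.0754]
 [212.       0.4555  -0.0028   0.0755]]
  rod 0.133 137 [0.4776 0.0638 0.1442]
  rod 0.153 201 [0.4776 0.0636 0.1633]
  rod 0.173 270 [0.4778 0.0636 0.1836]
  rod 0.193 688 [0.4817 0.0648 0.2079]
  lowest 0.13473133216231778
scene [[30.      0.458  -0.0023  0.0755]
 [27.      0.5528 -0.0296  0.0759]
 [32.      0.5745  0.0474  0.0763]]
  rod 0.133 24 [0.4793 0.0628 0.144 ]
  rod 0.153 31 [0.4795 0.0627 0.1639]
  rod 0.173 28 [0.4796 0.0625 0.1841]
  rod 0.193 52 [0.4833 0.0651 0.2077]
  lowest 0.13448319171504286
side [[19.      0.5537 -0.0276  0.076 ]
 [33.      0.5732  0.0478  0.0761]
 [33.      0.4552 -0.0018  0.076 ]]
  rod 0.133 36 [0.4796 0.063  0.1441]
  rod 0.153 43 [0.4799 0.0627 0.1633]
  rod 0.173 45 [0.48   0.0624 0.184 ]
  rod 0.193 56 [0.476  0.0668 0.2064]
  lowest 0.13515782222041228
```

Call:
{"method": "jog_arm", "body": {
  "plan": "0 0 0 0.28 -1.07 0 255;0 0 0 0 0 4 255;0 0 0 0 0 3.8 255;0 0 0 0 0 0 255;0 0 0 0 0 1 255;0 0 0 0 0 1 255;0 0 0 0 0 0 255"
}}

```text
time_s: 6.32
position: [0.4772, 0.0748, 0.1055]
tool_rot: [[0.942, 0.336, -0.001], [0.336, -0.942, 0.0], [-0.001, -0.001, -1.0]]
ft_force: [-0.4, -0.4, -0.5]
grip_width: 0.0123
gripper_force: 49.1
```

Call:
{"method": "jog_arm", "body": {
  "plan": "0 0 0 0 0 0.4 255;0 0 0 0 0 0 255"
}}

```text
time_s: 6.48
position: [0.4777, 0.0748, 0.1021]
tool_rot: [[0.942, 0.337, 0.001], [0.337, -0.942, -0.0], [0.001, 0.0, -1.0]]
ft_force: [-0.2, 0.0, -0.0]
grip_width: 0.0122
gripper_force: 49.1
```

Call:
{"method": "jog_arm", "body": {
  "plan": "0 0 0 0 0 0.4 255;0 0 0 0 0 0.4 255;0 0 0 0 0 0 255"
}}

```text
time_s: 6.73
position: [0.4771, 0.0748, 0.093]
tool_rot: [[0.942, 0.337, -0.001], [0.337, -0.942, 0.0], [-0.001, -0.0, -1.0]]
ft_force: [-0.3, 0.5, -1.3]
grip_width: 0.0124
gripper_force: 49.1
```

Call:
{"method": "jog_arm", "body": {
  "plan": "0 0 0 0 0 0.2 255;0 0 0 0 0 0.2 255;0 0 0 0 0 0 255"
}}

```text
time_s: 6.98
position: [0.4772, 0.0748, 0.089]
tool_rot: [[0.941, 0.337, -0.001], [0.337, -0.941, 0.0], [-0.001, -0.0, -1.0]]
ft_force: [-0.4, 0.7, -1.2]
grip_width: 0.0121
gripper_force: 49.1
```

Call:
{"method": "jog_arm", "body": {
  "plan": "0 0 0 0 0 0.2 255;0 0 0 0 0 0.2 255;0 0 0 0 0 0 255"
}}

```text
time_s: 7.23
position: [0.4772, 0.0748, 0.085]
tool_rot: [[0.941, 0.337, -0.001], [0.337, -0.941, 0.0], [-0.0, -0.0, -1.0]]
ft_force: [-0.4, -0.7, -0.3]
grip_width: 0.0126
gripper_force: 49.1
```

Call:
{"method": "jog_arm", "body": {
  "plan": "0 0 0 0 0 0.15 255;0 0 0 0 0 0.15 255;0 0 0 0 0 0 255"
}}

```text
time_s: 7.48
position: [0.4772, 0.0748, 0.082]
tool_rot: [[0.941, 0.337, -0.0], [0.337, -0.941, 0.0], [-0.0, -0.0, -1.0]]
ft_force: [0.3, 0.6, -1.4]
grip_width: 0.0125
gripper_force: 49.1
```

Call:
{"method": "jog_arm", "body": {
  "plan": "0 0 0 0 0 0.15 255;0 0 0 0 0 0.1 255;0 0 0 0 0 0 255"
}}

```text
time_s: 7.73
position: [0.4773, 0.0748, 0.0797]
tool_rot: [[0.941, 0.337, -0.0], [0.337, -0.941, 0.0], [-0.0, -0.0, -1.0]]
ft_force: [0.5, 0.1, 0.1]
grip_width: 0.0124
gripper_force: 49.1
```

Call:
{"method": "jog_arm", "body": {
  "plan": "0 0 0 0 0 0.1 255;0 0 0 0 0 0.1 255;0 0 0 0 0 0 255"
}}

```text
time_s: 7.98
position: [0.4782, 0.0748, 0.0792]
tool_rot: [[0.941, 0.337, 0.003], [0.337, -0.941, -0.0], [0.003, 0.001, -1.0]]
ft_force: [-2.9, 0.0, 14.7]
grip_width: 0.0123
gripper_force: 50.9
```

Contact came at TCP z 0.0795, so the tip is at about 0.010. The socket is 30 mm deep, so the **long** pillar (66 mm) is the one. The rod goes back first.

Call:
{"method": "jog_arm", "body": {
  "plan": "0 0 0 0 0 -3.8 255;0 0 0 0 0 -3.8 255;0 0 0 0 0 -3.9 255;0 0 0 -1.75 3.41 0 255;0 0 0 -1.75 3.41 0 255;0 0 0 -1.75 3.41 0 255;0 0 0 -1.75 3.41 0 255;0 0 0 -1.75 3.41 0 255;0 0 0 -1.75 3.41 0 255;0 0 0 -1.75 3.41 0 255"
}}

```text
time_s: 8.82
position: [0.4418, -0.193, 0.1929]
tool_rot: [[0.942, 0.337, 0.0], [0.337, -0.942, -0.0], [0.0, 0.0, -1.0]]
ft_force: [1.7, 0.6, -0.3]
grip_width: 0.0127
gripper_force: 49.4
```

Call:
{"method": "jog_arm", "body": {
  "plan": "0 0 0 -1.75 3.41 0 255;0 0 0 -1.75 3.41 0 255;0 0 0 -1.75 3.41 0 255;0 0 0 -1.75 3.41 0 255;0 0 0 0 0 0 255;0 0 0 0 0 0 255;0 0 0 0 0 0 255"
}}

```text
time_s: 9.4
position: [0.4224, -0.3429, 0.1926]
tool_rot: [[0.942, 0.337, -0.0], [0.337, -0.942, 0.001], [-0.0, -0.001, -1.0]]
ft_force: [0.3, -0.2, -0.5]
grip_width: 0.0127
gripper_force: 49.4
```

```bash
cat > hol.py <<'E'
from al import *
s=env.observe(); p=s["position"]; print(s["time_s"],p,s["tool_rot"].round(3).tolist())
for c in ["wrist","scene","side"]:
    im=imaging.get_image(c); save(im,"hol_"+c+".png")
    for r in models.tip_of(c,"stand_hole"):
        x=at_z(im,*r["at"],.045)
        if np.hypot(x[0]-.423,x[1]+.343)<.03: print(c,r["confidence"],np.round(r["at"],1),x)
    Q=cloud(im); m=(np.hypot(Q[...,0]-p[0],Q[...,1]-p[1])<.02)&(Q[...,2]<p[2]-.01)&(Q[...,2]>.09)&(im["depth"]>0)
    q=Q[m]; o=im["world_from_camera"][:3,3]
    if len(q)>10:
        x=q.mean(0); d=x-o; d[2]=0; d/=np.linalg.norm(d); print("  rod",x+d*.0032,q[:,2].min())
    # dark hole centroid
    V,U=np.mgrid[:480,:640]; hv=im["pixels"].max(-1).astype(int)
    o0=im["world_from_camera"]; 
    ctr=np.linalg.inv(o0)@np.array([.4223,-.3435,.045,1]); u0=ctr[0]/ctr[2]*f(im)+im["cx"]; v0=ctr[1]/ctr[2]*f(im)+im["cy"]; print("  expected px",u0,v0)
E
python3 hol.py
```

```text
9.4 [ 0.4224 -0.3429  0.1926] [[0.942, 0.337, -0.0], [0.337, -0.942, 0.001], [-0.0, -0.001, -1.0]]
wrist 0.95 [317.1 219.4] [ 0.4213 -0.3406  0.045 ]
  rod [ 0.4218 -0.3425  0.1571] 0.1233159497093897
  expected px 320.73311978945577 219.4743660617241
scene 0.68 [315.2 178.2] [ 0.4303 -0.3466  0.045 ]
  rod [ 0.4245 -0.342   0.1546] 0.1269610608296663
  expected px 318.43513137643373 177.83749907224134
side 0.72 [392.6 217.7] [ 0.4225 -0.3329  0.045 ]
  expected px 394.1189552643058 215.83645814495497
```

```bash
python3 -c "
import cv2,numpy as np
a=cv2.imread('pics/hol_wrist.png')[110:310,240:400];b=cv2.imread('pics/hol_side.png')[150:250,340:440]
a=cv2.resize(a,(400,500));b=cv2.resize(b,(390,390));o=np.zeros((500,800,3),np.uint8);o[:,:400]=a;o[:390,410:800]=b;cv2.imwrite('pics/holc.png',o)"
```

```text
(no output)
```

View pics/holc.png

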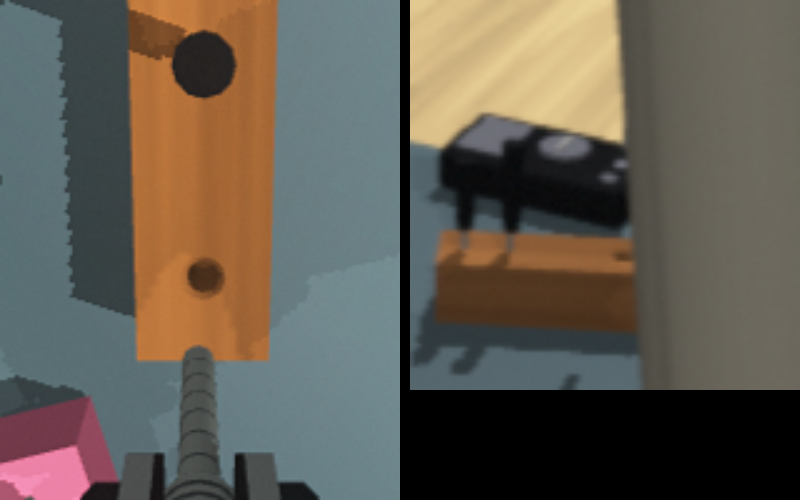

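Call:
{"method": "jog_arm", "body": {
  "plan": "0 0 0 -0.03 0.17 0 255;0 0 0 0 0 3.5 255;0 0 0 0 0 3.2 255;0 0 0 0 0 0 255;0 0 0 0 0 0.6 255;0 0 0 0 0 0.6 255;0 0 0 0 0 0.4 255;0 0 0 0 0 0 255"
}}

```text
time_s: 10.37
position: [0.423, -0.3451, 0.1102]
tool_rot: [[0.941, 0.337, 0.0], [0.337, -0.941, -0.001], [0.0, 0.001, -1.0]]
ft_force: [0.2, -0.1, -0.9]
grip_width: 0.0121
gripper_force: 49.4
```

Call:
{"method": "jog_arm", "body": {
  "plan": "0 0 0 0 0 0.7 255;0 0 0 0 0 0.7 255;0 0 0 0 0 0.7 255;0 0 0 0 0 0.5 255;0 0 0 0 0 0 255"
}}

```text
time_s: 10.78
position: [0.4225, -0.3446, 0.0825]
tool_rot: [[0.941, 0.337, -0.001], [0.337, -0.941, 0.002], [-0.001, -0.002, -1.0]]
ft_force: [0.3, -0.5, -0.6]
grip_width: 0.0124
gripper_force: 49.3
```

Call:
{"method": "jog_arm", "body": {
  "plan": "0 0 0 0 0 0.15 255;0 0 0 0 0 0.1 255;0 0 0 0 0 0 255"
}}

```text
time_s: 11.03
position: [0.4229, -0.345, 0.0813]
tool_rot: [[0.941, 0.337, 0.0], [0.337, -0.941, -0.0], [0.0, 0.0, -1.0]]
ft_force: [-0.1, -0.8, -0.2]
grip_width: 0.0125
gripper_force: 49.4
```

Call:
{"method": "jog_arm", "body": {
  "plan": "0 0 0 0 0 0 60;0 0 0 0 0 0 60;0 0 0 0 0 0 60;0 0 0 0 0 0 60;0 0 0 0 0 -4 60;0 0 0 0 0 -4 60;0 0 0 0 0 -4 60;0 0 0 0 0 0 60"
}}

```text
time_s: 11.7
position: [0.4246, -0.347, 0.209]
tool_rot: [[0.941, 0.337, 0.009], [0.337, -0.941, -0.011], [0.004, 0.013, -1.0]]
ft_force: [-0.2, -1.9, 0.7]
grip_width: 0.0652
gripper_force: 0.0
```

```bash
python3 - <<'E'
from h import *
np.set_printoptions(precision=4,suppress=True)
for c in ["scene","wrist"]:
    im=imaging.get_image(c); P=cloud(im)
    p=P[(np.hypot(P[...,0]-.4235,P[...,1]+.343)<.025)&(P[...,2]>.05)&(P[...,2]<.14)&(im["depth"]>0)]
    for a in np.arange(.05,.14,.015):
        k=p[(p[:,2]>a)&(p[:,2]<a+.015)]
        if len(k)>3: print(c,round(a,3),len(k),k.mean(0),k[:,2].max())
E
```

```text
scene 0.05 16 [ 0.4264 -0.3421  0.0578] 0.06439526582654265
scene 0.065 14 [ 0.4264 -0.3418  0.0723] 0.0785772830519249
scene 0.08 18 [ 0.4268 -0.3397  0.0895] 0.09497641108837018
scene 0.095 24 [ 0.4274 -0.3403  0.103 ] 0.10954173552789093
scene 0.11 14 [ 0.4248 -0.3421  0.1117] 0.11366804951770249
wrist 0.05 45 [ 0.4253 -0.3434  0.0577] 0.06490707968285991
wrist 0.065 20 [ 0.4253 -0.3432  0.0688] 0.07338094438080406
wrist 0.08 71 [ 0.4276 -0.3426  0.0897] 0.09499808743134736
wrist 0.095 147 [ 0.4266 -0.3429  0.1042] 0.10999557911762592
wrist 0.11 251 [ 0.4227 -0.3446  0.111 ] 0.11277781304391321
```

Rod is back upright in its hole, top at 0.111 m. Next, the long pillar, at the +x end of the rack.

Call:
{"method": "jog_arm", "body": {
  "plan": "0 0 0 2.05 -3.22 0 60;0 0 0 2.05 -3.22 0 60;0 0 0 2.05 -3.22 0 60;0 0 0 2.05 -3.22 0 60;0 0 0 2.05 -3.22 0 60;0 0 0 2.05 -3.22 0 60;0 0 0 2.05 -3.22 0 60;0 0 0 2.05 -3.22 0 60;0 0 0 2.05 -3.22 0 60;0 0 0 2.05 -3.22 0 60"
}}

```text
time_s: 12.63
position: [0.5067, 0.0293, 0.1999]
tool_rot: [[0.942, 0.337, -0.003], [0.337, -0.942, 0.0], [-0.002, -0.001, -1.0]]
ft_force: [0.6, -0.2, 0.2]
grip_width: 0.0654
gripper_force: 0.0
```

Call:
{"method": "jog_arm", "body": {
  "plan": "0 0 0 2.05 -3.22 0 60;0 0 0 2.05 -3.22 0 60;0 0 0 2.05 -3.22 0 60;0 0 0 2.05 -3.22 0 60;0 0 0 2.05 -3.22 0 60;0 0 0 2.05 -3.22 0 60;0 0 6 0 0 0 60;0 0 6 0 0 0 60;0 0 6 0 0 0 60;0 0 0 0 0 0 60"
}}

```text
time_s: 13.47
position: [0.5574, 0.2508, 0.1995]
tool_rot: [[1.0, 0.026, -0.003], [0.026, -1.0, -0.001], [-0.003, 0.001, -1.0]]
ft_force: [0.5, 0.4, 1.0]
grip_width: 0.0652
gripper_force: 0.0
```

```bash
cat > pin.py <<'E'
from fx import *
s=env.observe(); p=s["position"]; print(s["time_s"],p,s["tool_rot"].round(3).tolist(),s["q"].round(0))
for c in ["wrist","scene","side"]:
    im=imaging.get_image(c); P=cloud(im)
    if c=="wrist": save(im,"pins.png")
    for x in (.467,.517,.567):
        m=(abs(P[...,0]-x)<.022)&(abs(P[...,1]-.288)<.025)&(P[...,2]>.045)&(P[...,2]<.09)&(im["depth"]>0)
        if m.sum()<10: continue
        t=np.percentile(P[m][:,2],95); mt=m&(P[...,2]>t-.0025); vv,uu=np.where(mt)
        print(c,x,len(uu),round(t,4),at_z(im,uu.mean(),vv.mean(),t)[:2],round(uu.mean()),round(vv.mean()))
E
python3 pin.py
```

```text
13.4667 [0.5574 0.2508 0.1995] [[1.0, 0.026, -0.003], [0.026, -1.0, -0.001], [-0.003, 0.001, -1.0]] [ 13.  29.  67.   0.  84. 102.]
wrist 0.467 148 0.0605 [0.4657 0.2848] 279 318
wrist 0.517 173 0.0687 [0.5155 0.2864] 275 271
wrist 0.567 206 0.0767 [0.565  0.2873] 272 216
scene 0.467 34 0.0618 [0.4683 0.2854] 465 366
scene 0.517 24 0.0704 [0.5179 0.2881] 446 377
scene 0.567 28 0.0779 [0.5674 0.2877] 425 388
side 0.467 50 0.0619 [0.4642 0.2864] 223 386
side 0.517 49 0.0695 [0.5147 0.287 ] 197 371
side 0.567 53 0.0773 [0.5643 0.2889] 171 358
```

View pics/pins.png

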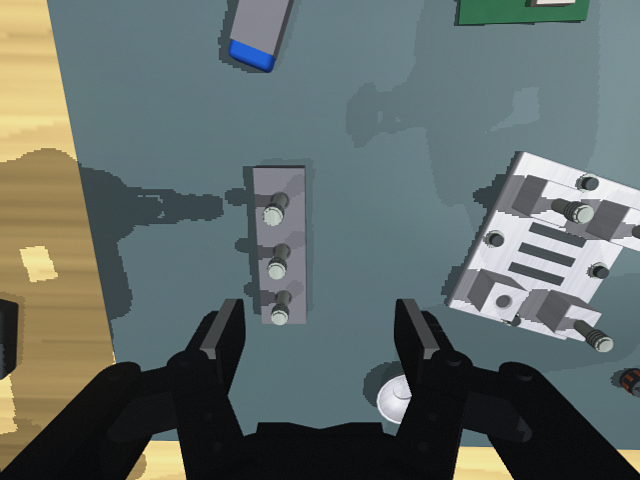

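Long pillar head at (272,216), top 0.0767 m, next to middle (275,271; 0.0687) and short (279,318; 0.0605). Heights match 76/68/60 mm.

Call:
{"method": "jog_arm", "body": {
  "plan": "0 0 0 0.92 -3.63 0 60;0 0 0 0 0 3.5 60;0 0 0 0 0 4 60;0 0 0 0 0 4 60;0 0 0 0 0 3.65 60;0 0 0 0 0 0 60;0 0 0 0 0 0 60"
}}

```text
time_s: 14.2
position: [0.5656, 0.2869, 0.0491]
tool_rot: [[1.0, 0.031, -0.003], [0.031, -1.0, -0.001], [-0.003, 0.001, -1.0]]
ft_force: [0.6, -0.2, 0.5]
grip_width: 0.0653
gripper_force: 0.0
```

Call:
{"method": "jog_arm", "body": {
  "plan": "0 0 0 0 0 0 255;0 0 0 0 0 0 255;0 0 0 0 0 0 255;0 0 0 0 0 0 255;0 0 0 0 0 0 255;0 0 0 0 0 0 255;0 0 0 0 0 0 255",
  "grip_force": 50
}}

```text
time_s: 14.78
position: [0.5669, 0.2874, 0.0516]
tool_rot: [[1.0, 0.03, 0.003], [0.03, -1.0, 0.001], [0.003, -0.001, -1.0]]
ft_force: [0.6, -0.1, 6.5]
grip_width: 0.0141
gripper_force: 48.6
```

Call:
{"method": "jog_arm", "body": {
  "plan": "0 0 0 0 0 -2 255;0 0 0 0 0 -3 255;0 0 0 0 0 -3.5 255;0 0 0 0 0 -3.5 255;0 0 5.83 0 0 0 255;0 0 5.83 0 0 0 255;0 0 5.83 0 0 0 255;0 0 0 0 0 0 255"
}}

```text
time_s: 15.45
position: [0.566, 0.2872, 0.1704]
tool_rot: [[0.961, -0.275, 0.001], [-0.275, -0.961, 0.0], [0.0, -0.0, -1.0]]
ft_force: [-0.3, 0.4, -0.2]
grip_width: 0.0139
gripper_force: 48.7
```

Call:
{"method": "jog_arm", "body": {
  "plan": "0 0 0 -0.47 3.82 0 255;0 0 0 -0.47 3.82 0 255;0 0 0 -0.47 3.82 0 255;0 0 0 -0.47 3.82 0 255;0 0 0 -0.47 3.82 0 255;0 0 0 -0.47 3.82 0 255;0 0 0 0 0 0 255;0 0 0 0 0 0 255;0 0 0 0 0 0 255"
}}

```text
time_s: 16.2
position: [0.4769, 0.0745, 0.1702]
tool_rot: [[0.963, -0.271, 0.001], [-0.271, -0.963, 0.0], [0.001, -0.0, -1.0]]
ft_force: [1.3, 0.3, -0.9]
grip_width: 0.0138
gripper_force: 48.9
```

```bash
python3 - <<'E'
from fx import *
s=env.observe(); p=s["position"]; print(s["time_s"],p,s["tool_rot"].round(3).tolist(),s["grip_width"])
for c in ["wrist","scene","side"]:
    im=imaging.get_image(c); save(im,"pl_"+c+".png"); print(c,np.array(tops(im)))
    Q=cloud(im); o=im["world_from_camera"][:3,3]
    for a in np.arange(p[2]-.05,p[2]-.002,.012):
        m=(np.hypot(Q[...,0]-p[0],Q[...,1]-p[1])<.016)&(Q[...,2]<a+.012)&(Q[...,2]>a)&(im["depth"]>0)
        if m.sum()>6:
            x=Q[m].mean(0); d=x-o; d[2]=0; d/=np.linalg.norm(d); print("  pin",m.sum(),x+d*.0048)
    for r in models.tip_of(c,"socket")[:1]: print("  net",r["confidence"],r["at"],at_z(im,*r["at"],.04))
E
```

```text
16.2 [0.4769 0.0745 0.1702] [[0.963, -0.271, 0.001], [-0.271, -0.963, 0.0], [0.001, -0.0, -1.0]] 0.013778111446906247
wrist [[459.       0.5726   0.0462   0.0753]
 [460.       0.5509  -0.03     0.0754]
 [309.       0.4554  -0.0033   0.0754]]
  pin 23 [0.4744 0.074  0.1312]
  pin 201 [0.4746 0.0753 0.1384]
  pin 230 [0.4746 0.0751 0.1504]
  pin 291 [0.4747 0.0752 0.1624]
  net 0.9 [319.7, 225.0] [0.4768 0.0742 0.04  ]
scene [[28.      0.4575 -0.0024  0.0761]
 [27.      0.553  -0.0294  0.076 ]
 [35.      0.5757  0.0479  0.0762]]
  pin 23 [0.4766 0.0751 0.1378]
  pin 28 [0.4765 0.0754 0.1504]
  net 0.15 [363.4, 297.6] [0.5342 0.0431 0.04  ]
side [[32.      0.5736  0.0478  0.076 ]
 [32.      0.4558 -0.0025  0.0761]]
  pin 7 [0.4774 0.0731 0.1308]
  pin 33 [0.4769 0.0756 0.1383]
  pin 37 [0.477  0.0751 0.1501]
  pin 35 [0.4765 0.0751 0.1614]
  net 0.89 [291.6, 308.6] [0.4768 0.0691 0.04  ]
```

```bash
python3 -c "
import cv2,numpy as np
a=cv2.imread('pics/pl_wrist.png')[150:350,220:420];b=cv2.imread('pics/pl_side.png')[230:330,240:340]
a=cv2.resize(a,(400,400));b=cv2.resize(b,(400,400));cv2.imwrite('pics/plc.png',np.hstack([a,b]))"
```

```text
(no output)
```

View pics/plc.png

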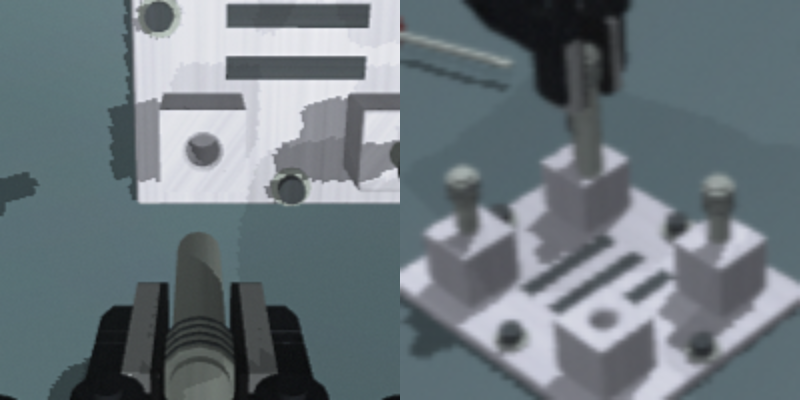

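Call:
{"method": "jog_arm", "body": {
  "plan": "0 0 0 0.19 0.12 0 255;0 0 0 0 0 4 255;0 0 0 0 0 3.5 255;0 0 0 0 0 0.8 255;0 0 0 0 0 0 255;0 0 0 0 0 0 255"
}}

```text
time_s: 17.0
position: [0.4788, 0.0727, 0.0878]
tool_rot: [[0.962, -0.272, 0.001], [-0.272, -0.962, -0.0], [0.001, -0.0, -1.0]]
ft_force: [-0.3, -0.8, 0.5]
grip_width: 0.0139
gripper_force: 48.9
```

```bash
python3 - <<'E'
from fx import *
s=env.observe(); p=s["position"]; print(s["time_s"],p,s["ft_force"])
im=imaging.get_image("wrist"); save(im,"pl2a.png",(240,170,400,290),2.5)
im=imaging.get_image("side"); save(im,"pl2b.png",(255,260,335,320),5)
a=cv2.imread("pics/pl2a.png");b=cv2.imread("pics/pl2b.png");print(a.shape,b.shape);cv2.imwrite("pics/pl2.png",np.hstack([a,b]))
E
```

```text
17.0 [0.4788 0.0727 0.0878] [-0.2529 -0.7995  0.5077]
(300, 400, 3) (300, 400, 3)
```

View pics/pl2.png

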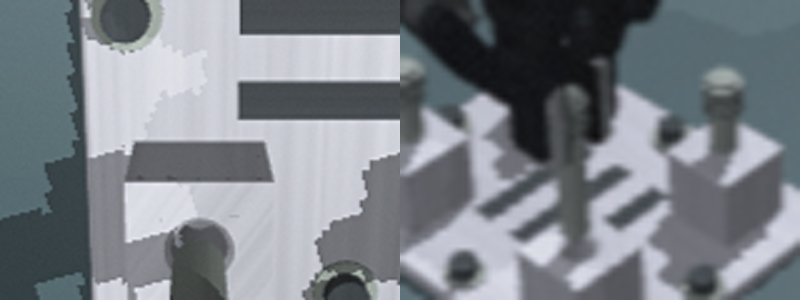

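```bash
python3 - <<'E'
from fx import *
im=imaging.get_image("wrist"); s=env.observe(); p=s["position"]; tx=s["tool_rot"][:,0]; ty=s["tool_rot"][:,1]
g=cv2.cvtColor(im["pixels"],cv2.COLOR_RGB2GRAY); big=cv2.resize(g[240:300,290:350],None,fx=10,fy=10,interpolation=cv2.INTER_CUBIC)
o=cv2.cvtColor(big,cv2.COLOR_GRAY2BGR)
T=np.linalg.inv(im["world_from_camera"])
def circ(c,r,col):
    a=np.linspace(0,2*np.pi,90); X=np.c_[c[0]+r*np.cos(a),c[1]+r*np.sin(a),np.full(90,c[2]),np.ones(90)]@T.T
    uv=np.c_[X[:,0]/X[:,2]*f(im)+im["cx"],X[:,1]/X[:,2]*f(im)+im["cy"]]
    cv2.polylines(o,[((uv-[290,240]+.5)*10).astype(np.int32)],True,col,1)
e=at_z(im,290+0,256.8,.04); e=at_z(im,320.4,256.8,.04)
soc=e-tx*.00825; print("socket from rim",soc)
circ((*soc[:2],.04),.00825,(0,0,255)); circ((*soc[:2],.04),.00675,(0,0,255))
fz=p[2]-.0416
circ((*p[:2],fz),.006,(0,255,0)); circ((*p[:2],fz+.001),.006,(255,255,0))
print(p,fz); cv2.imwrite("pics/pl3.png",o)
E
```

```text
socket from rim [0.4763 0.0727 0.04  ]
[0.4791 0.0726 0.0885] 0.046909588995619755
```

View pics/pl3.png

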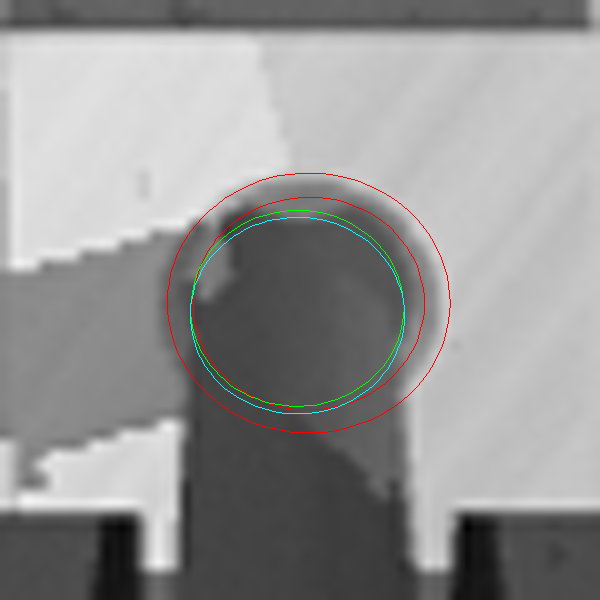

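Call:
{"method": "jog_arm", "body": {
  "plan": "0 0 0 -0.12 0.02 0 255;0 0 0 0 0 0.4 255;0 0 0 0 0 0.4 255;0 0 0 0 0 0 255"
}}

```text
time_s: 17.48
position: [0.4767, 0.0728, 0.0784]
tool_rot: [[0.962, -0.272, -0.0], [-0.272, -0.962, 0.0], [-0.0, -0.0, -1.0]]
ft_force: [0.3, 0.8, -0.9]
grip_width: 0.0138
gripper_force: 48.9
```

Call:
{"method": "jog_arm", "body": {
  "plan": "0 0 0 0 0 0.2 255;0 0 0 0 0 0 255"
}}

```text
time_s: 17.65
position: [0.4769, 0.0728, 0.0766]
tool_rot: [[0.962, -0.272, -0.0], [-0.272, -0.962, 0.0], [-0.0, -0.0, -1.0]]
ft_force: [0.7, -0.3, -1.5]
grip_width: 0.0137
gripper_force: 48.9
```

Call:
{"method": "jog_arm", "body": {
  "plan": "0 0 0 0 0 0.3 255;0 0 0 0 0 0.3 255;0 0 0 0 0 0.3 255;0 0 0 0 0 0 255"
}}

```text
time_s: 17.98
position: [0.4767, 0.0728, 0.0672]
tool_rot: [[0.962, -0.272, -0.001], [-0.272, -0.962, 0.0], [-0.001, 0.0, -1.0]]
ft_force: [0.1, 0.1, -1.6]
grip_width: 0.014
gripper_force: 48.9
```

Call:
{"method": "jog_arm", "body": {
  "plan": "0 0 0 0 0 0.4 255;0 0 0 0 0 0.4 255;0 0 0 0 0 0.3 255;0 0 0 0 0 0 255"
}}

```text
time_s: 18.32
position: [0.4768, 0.0728, 0.0562]
tool_rot: [[0.962, -0.272, -0.001], [-0.272, -0.962, 0.0], [-0.001, -0.0, -1.0]]
ft_force: [0.9, 0.8, -1.6]
grip_width: 0.0137
gripper_force: 48.8
```

Call:
{"method": "jog_arm", "body": {
  "plan": "0 0 0 0 0 0.3 255;0 0 0 0 0 0.15 255;0 0 0 0 0 0.1 255;0 0 0 0 0 0 255"
}}

```text
time_s: 18.65
position: [0.4772, 0.0728, 0.0516]
tool_rot: [[0.962, -0.272, 0.001], [-0.272, -0.962, -0.0], [0.001, -0.0, -1.0]]
ft_force: [1.3, -0.8, 2.3]
grip_width: 0.0135
gripper_force: 49.3
```

Call:
{"method": "jog_arm", "body": {
  "plan": "0 0 0 0 0 0.1 255;0 0 0 0 0 0 255;0 0 0 0 0 0 80;0 0 0 0 0 0 80;0 0 0 0 0 0 80;0 0 0 0 0 0 80;0 0 0 0 0 0 80"
}}

```text
time_s: 19.23
position: [0.4766, 0.0728, 0.0501]
tool_rot: [[0.962, -0.272, -0.001], [-0.272, -0.962, 0.0], [-0.001, 0.0, -1.0]]
ft_force: [-0.1, -0.8, -0.1]
grip_width: 0.0586
gripper_force: 0.0
```

Call:
{"method": "jog_arm", "body": {
  "plan": "0 0 0 0 0 -1 80;0 0 0 0 0 -2 80;0 0 0 0 0 -3 80;0 0 0 0 0 -4 80;0 0 0 0 0 -4 80;0 0 0 -3.5 0 0 80;0 0 0 -3.5 0 0 80;0 0 0 0 0 0 80"
}}

```text
time_s: 19.9
position: [0.4043, 0.0932, 0.1903]
tool_rot: [[0.963, -0.271, -0.003], [-0.271, -0.963, 0.001], [-0.003, 0.0, -1.0]]
ft_force: [-0.7, -0.4, 1.3]
grip_width: 0.059
gripper_force: 0.0
```

```bash
python3 - <<'E'
from fx import *
s=env.observe(); print(s["time_s"],s["position"],s["grip_width"])
for c in ["wrist","scene","side"]:
    im=imaging.get_image(c); print(c,np.array(tops(im)))
    P=cloud(im)
    for n,x,y,lo in [("rod",.4235,-.343,.09),("short",.467,.286,.045),("mid",.517,.287,.045),("well3",.567,.288,.0)]:
        p=P[(np.hypot(P[...,0]-x,P[...,1]-y)<.015)&(P[...,2]>lo)&(P[...,2]<.14)&(im["depth"]>0)]
        if len(p)>5: print("  ",n,len(p),np.percentile(p[:,2],97).round(4))
    if c=="side": save(im,"end.png",(140,200,440,425),2.6)
E
```

```text
19.9 [0.4043 0.0932 0.1903] 0.05896126363318924
wrist [[349.       0.455   -0.003    0.0754]
 [335.       0.4758   0.0734   0.0754]]
   short 490 0.061
   mid 707 0.0687
   well3 1162 0.0211
scene [[28.      0.4571 -0.0024  0.076 ]
 [27.      0.5529 -0.0303  0.076 ]
 [33.      0.4788  0.0744  0.0757]
 [33.      0.575   0.0481  0.076 ]]
   rod 47 0.1135
   short 81 0.0621
   mid 94 0.07
   well3 197 0.0233
side [[30.      0.5517 -0.0282  0.0757]
 [35.      0.5733  0.0477  0.076 ]
 [34.      0.4558 -0.0016  0.0757]
 [41.      0.4773  0.0744  0.0762]]
   rod 61 0.1131
   short 120 0.062
   mid 145 0.0703
   well3 208 0.0225
```

View pics/end.png

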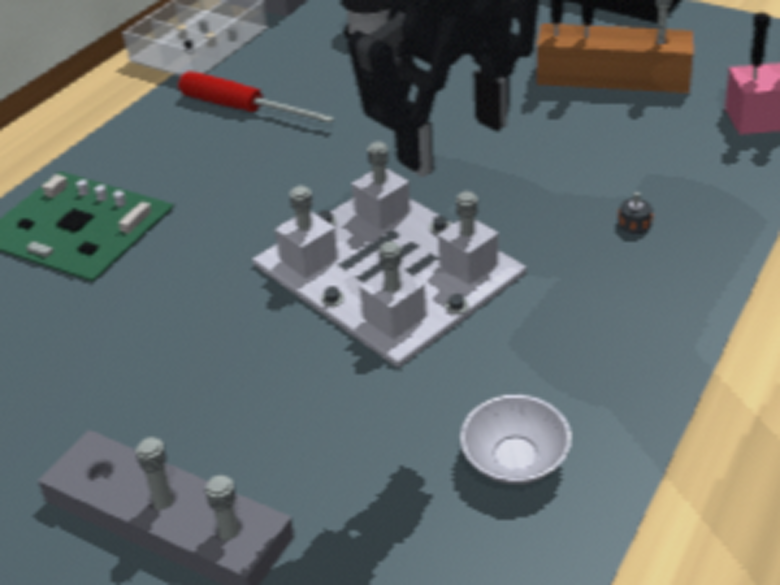

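All four pillar tops are level at 76 mm: the new one stands at (390,250) in the crop. The two spares remain in the rack at (152,460) and (220,495), and the rod is in the brown stand. The gripper touches nothing.

```bash
python3 -c "
from rig import job
print(job.close_job())"
```

```text
the job is handed in; nothing more can be done
None
```

The job is handed in: the rod found the socket 30 mm deep and went back upright in its stand, and the long pillar now stands released in the socket, level with the other three; the middle and short spares are still in their wells.

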